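# Scan the carton in the blue tray

### The arm

A 6-joint arm with a two-finger parallel gripper is mounted at the origin on the work surface. World frame = base frame: x ahead of the robot, y to its left, z up, the work surface at z = 0. Lengths are in m, angles in rad, forces in N, time in s.
With the tool pointing down it reaches from about 0.375 to 0.975 m from the base axis. Payload 3.8 kg.
Tool frame: the origin (TCP) lies at the very end of the fingers, on their centre line; the grasp point (between the pads) lies 19 mm behind it; x points along the fingers, y is the direction in which the jaws open and shut, and the axes are right-handed (so a half turn about x gives the same grasp; the last joint's range is limited). The gripper opens to 88 mm and grips with 3 to 60 N. Pads are 18 mm wide; open, the fingers measure 123 mm over their backs; the gripper's body (75 mm by 187 mm) begins 45 mm behind the grasp point.
Start: joints at [1.237, 0.264, 1.604, -0, 1.274, -0.037], TCP at [0.197, 0.645, 0.239] pointing down, gripper open.
Joint ranges: [-2.63, 2.63], [-0.94, 2.18], [0.31, 2.57], [-1.31, 4.45], [0, 2.66], [-2.55, 2.55]. Speed limits (rad/s): [2.57, 2.57, 3.14, 3.14, 3.14, 3.14].

### API

Orientations are given as [roll, pitch, yaw] about the fixed x, y, z axes, in that order (R = Rz(yaw) Ry(pitch) Rx(roll)).
In Python, from workcell import * gives the robot as it stands.
- The arm moves only by the shell command python3 -m inch 'ROWS' [FORCE]. ROWS is JSON, a list that holds one entry, the list of rows, each a list of 7 numbers: the shift along the tool's x, y, z in units of 40 mm (1.0 is 40 mm), then the turn, a rotation vector about the tool's x, y, z in units of 5 degrees (1.0 is 5 degrees), then the closure, from 0 (fully open) to 1 (shut). In form: [[[dx, dy, dz, wx, wy, wz, claw], ...]]. A call has 1 to 8 rows; each row shifts and turns the commanded pose from where the row before left it, along the tool's axes as they then stand; what a row does not reach is not made up. A row lasts 1/12 s, in which the tool goes at most 41.7 mm and 7.16 degrees, less where a joint would pass 70% of its speed; a pose out of reach is approached as far as the arm can. A call is refused whole if a number of a shift passes 1 or a number of a turn 1, either way. A call with a gripper value outside its range is refused whole. The fingers move at their own pace and stop on an object; FORCE is the grip in N (left out, the last holds). Time passes only in rows, so rows that do not move let the fingers close. It gives the time, the measured TCP pose, the force and the opening at its end, in the units of the state.
- sense(): the state, without advancing time (a new reading comes with each control period).
- camera(name): name is "scene" or "top"; returns the picture (384x512x3 uint8, red, green, blue); there is no depth.
- camera_model(name): a dict with "camera_matrix" (3x3 intrinsics, pixels), "view" (4x4, takes a point from world to camera coordinates). Camera axes: x right, y up, looking along -z (the intrinsics and any distortion apply to the point x, -y, -z); pixel columns grow to the right and rows downward; lengths in m; the calibration is good to about 2 mm. A picture is of the moment at which its call begins. camera_model takes no time and is no camera call.
- finish_job(): hands the job in, once; it reports no verdict.
Trained networks look in the newest picture that a camera, given by its name, has taken for a name from the list of things; names that differ only in an ending like _2 or _b are one class to them, and where a whole thing is asked for, a point or a joint stands for the part that bears it (a point fixed in the world has none). Each returns a list of dicts, best first, with "confidence" (0 to 1); they miss things now and then, are a little off and sometimes report something else, mostly with a low value. They report only what shows in the picture. A call takes as long as a camera call.
- recognise(camera, thing): "rect" ([left, top, right, bottom] in pixels, round what is visible of it).
- outline_of(camera, thing): "region" (384x512 bool, what is visible of it) and "rect" ([left, top, right, bottom] in pixels, round what is visible of it).
The state is a dict: "clock": time; "qpos": joint angles; "joint_velocities": joint speeds; "effort": joint torques, N m; "tool_pos": TCP position; "orientation": TCP orientation; "ft_force": force on the tool from outside, world axes, zero at the start; "torque": the same for the moment, N m; "opening": finger opening in m.
Only numpy, scipy, OpenCV 4.12 (cv2) and the standard library are available. Lean on these libraries where they do the work, as an engineer would, in place of code of your own. Each camera call takes 0.05 s, during which the arm holds its last target. There are 200 camera calls.

### The job

Pull the yellow barcode scanner out of its upright cup and aim its nose squarely at the middle of the label on the carton in the blue tray, about 6 cm away from it, holding it still there for more than a second; then put the scanner back in its cup, nose down, letting go only once it stands on the cup's floor. Do not scan the carton in the red tray, do not touch either stand, tray or carton, and leave the bottle, the tape dispenser and the parts bin where they are.

Things in the scene. Friction and masses are not known exactly. Their poses are not given: they have to be found in the camera images.
- scanner: barcode scanner wand, 170 mm long, standing nose down in the cup, upper 86 mm showing. Black nose 36 mm in diameter up to 30 mm, then a yellow handle 30 mm (x) by 24 mm (y) up to 170 mm; dark rubber on its x faces; red button, 2 mm proud, on +x at 98 mm. Origin: centre of the flat nose face; z from the nose to the handle's end. It looks along -z; its turn about z does not matter.
- scanner_focus (a point): the scanner's reading point: on its axis, 60 mm in front of the nose face (60 mm along the scanner's -z). Aiming means bringing this point to the label's centre with the axis square to the label.
- cup: round grey cup fixed to the bench, 60 mm outer and 52 mm inner diameter, rim 90 mm above the bench, inner floor 6 mm above the bench, on a flat dark disc 84 mm across. Origin: centre of the underside; z up.
- label_blue: the target: white label (60 mm up the slope by 90 mm across) with black bars, in the middle of the lid of the carton in the blue tray; it also has a thin blue line. Origin: centre of the label, 110 mm above the bench. z is the label's outward normal, 35 degrees from vertical and leaning towards the stand's low front; x points up the slope, y across.
- label_red: not to be scanned: white label (60 mm up the slope by 90 mm across) with black bars, in the middle of the lid of the carton in the red tray; it also has a thin red line. Origin: centre of the label, 110 mm above the bench. z is the label's outward normal, 35 degrees from vertical and leaning towards the stand's low front; x points up the slope, y across.
- stand_blue: sloped aluminium stand fixed to the bench; its blue plastic tray (180 mm wide, 140 mm along the slope, 30 mm deep) is tilted 35 degrees to face the robot and holds a sealed brown carton (160 x 120 x 55 mm). In all 180 mm wide, 150 mm deep, 145 mm high. Origin: centre of the base's underside; x level from the low front to the high rear, y across, z up.
- stand_red: sloped aluminium stand fixed to the bench; its red plastic tray (180 mm wide, 140 mm along the slope, 30 mm deep) is tilted 35 degrees to face the robot and holds a sealed brown carton (160 x 120 x 55 mm). In all 180 mm wide, 150 mm deep, 145 mm high. Origin: centre of the base's underside; x level from the low front to the high rear, y across, z up.
- bottle: white bottle with blue cap standing on the bench between the stands, 56 mm in diameter, 150 mm tall, loose; leave it. Origin: centre of its underside.
- tape_dispenser: black desk tape dispenser with a brown roll, 150 x 60 mm, 106 mm tall, loose, on the robot's right; leave it. Origin: centre of its underside, x along its length.
- parts_bin: small open grey bin, 140 x 100 mm, 60 mm tall, loose, on the robot's left; leave it. Origin: centre of its underside.

How it is judged:
By the outcome, as a careful person would: the job done as asked, in the order asked, and still so for the second after the job is handed in, with the robot touching nothing.
It also fails if it takes over 46 s, if anything falls off the work surface, if the arm or the gripper's body presses on something with over 40 N, if the wrist force passes 120 N, or if a joint passes its speed limit or range.

## Working session

There is one attempt and no reset: what is moved stays moved. The work goes in short steps, Python scripts to look and compute and a shell command to move; the robot and the scene stay as the last step left them, time stands still between calls to the robot, and variables do not carry over. Pictures are saved under pics/ and viewed, about 8 in all and at most 12, crops included, and the job is handed in when it is done.

```bash
ls; mkdir -p pics
python3 - <<'E'
from workcell import *
import cv2,numpy as np
s=sense();print({k:np.round(v,3).tolist() for k,v in s.items()})
ims=[]
for c in ("scene","top"):
    im=camera(c);ims.append(im);cv2.imwrite(f"pics/{c}0.png",im[:,:,::-1])
    m=camera_model(c);print(c,np.round(m["camera_matrix"],1).tolist(),np.round(m["view"],4).tolist(),[k for k in m])
    for t in ("scanner","cup","label_blue","label_red","stand_blue","bottle","stand_red"):
        print(t,[(np.round(d["rect"],1).tolist(),round(d["confidence"],2)) for d in recognise(c,t)[:2]])
E
```

```text
pics
{'clock': 0.0, 'qpos': [1.237, 0.265, 1.605, -0.0, 1.274, -0.037], 'joint_velocities': [-0.001, -0.0, 0.0, -0.001, 0.0, -0.001], 'effort': [0.001, -50.211, -35.688, 0.073, 0.029, -0.0], 'tool_pos': [0.197, 0.645, 0.237], 'orientation': [-1.594, 1.569, -1.891], 'ft_force': [-0.162, -0.007, -0.8], 'torque': [-0.063, 0.001, 0.015], 'opening': 0.088}
scene [[428.6, 0.0, 256.9], [0.0, 428.6, 195.2], [0.0, 0.0, 1.0]] [[-0.7053, 0.7089, 0.0045, 0.3949], [-0.5628, -0.5638, 0.6044, 0.2723], [0.431, 0.4238, 0.7967, -1.6238], [0.0, 0.0, 0.0, 1.0]] ['camera_matrix', 'view']
scanner [([264.1, 138.0, 281.3, 166.3], 0.75)]
cup [([257.2, 156.4, 283.6, 184.9], 0.96)]
label_blue [([173.3, 151.5, 197.8, 171.4], 0.75)]
label_red [([276.7, 223.6, 309.2, 248.5], 0.56)]
stand_blue [([152.1, 144.6, 216.1, 208.2], 0.8)]
bottle [([216.5, 197.6, 237.7, 236.5], 0.56)]
stand_red [([245.7, 215.3, 323.5, 290.8], 0.9)]
top [[354.5, 0.0, 255.5], [0.0, 354.5, 185.8], [0.0, 0.0, 1.0]] [[0.015, -0.9993, -0.0338, 0.0135], [0.9945, 0.0114, 0.104, -0.5426], [-0.1035, -0.0352, 0.994, -0.9865], [0.0, 0.0, 0.0, 1.0]] ['camera_matrix', 'view']
scanner [([279.5, 220.2, 296.7, 233.9], 0.7)]
cup [([269.1, 212.3, 299.6, 239.5], 0.94)]
label_blue [([333.6, 134.8, 377.2, 163.1], 0.94)]
label_red [([176.2, 142.1, 207.6, 168.9], 0.73)]
stand_blue [([315.0, 109.6, 394.7, 174.7], 0.88)]
bottle [([260.4, 125.8, 277.2, 151.3], 0.96)]
stand_red [([160.7, 116.7, 233.5, 183.5], 0.8)]
```

View pics/scene0.png

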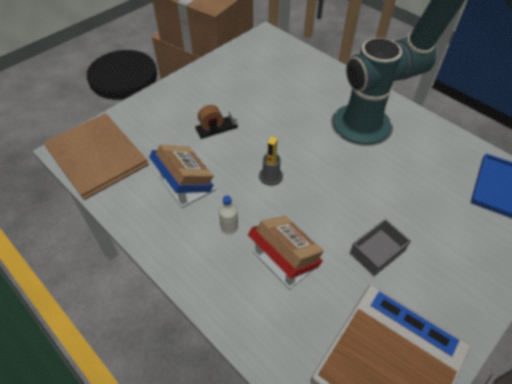

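View pics/top0.png

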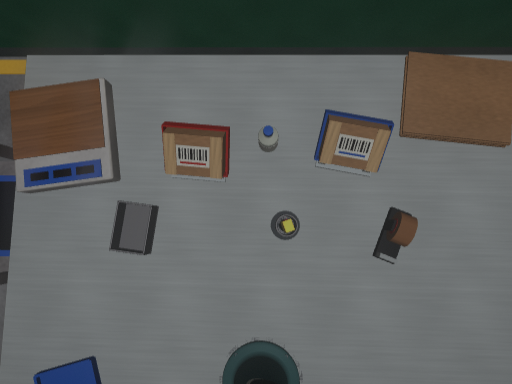

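Both pictures show the blue stand on the robot's right: label at about (354,147) in the top view, cup and scanner at (286,225). The arm is out of view.

```bash
cat > h.py <<'E'
from workcell import *
import cv2,numpy as np
from scipy.spatial.transform import Rotation as Ro
from scipy.optimize import least_squares
def proj(c,P):
    m=camera_model(c);V=np.array(m["view"]);K=np.array(m["camera_matrix"])
    p=np.atleast_2d(P)@V[:3,:3].T+V[:3,3]; p=p*[1,-1,-1]
    q=p@K.T; return q[:,:2]/q[:,2:]
def atz(c,uv,z):
    m=camera_model(c);V=np.array(m["view"]);K=np.array(m["camera_matrix"])
    d=np.linalg.inv(K)@[uv[0],uv[1],1]; d=V[:3,:3].T@(d*[1,-1,-1]); o=-V[:3,:3].T@V[:3,3]
    return o+d*(z-o[2])/d[2]
def cen(r): 
    v,u=np.nonzero(r); return np.array([u.mean(),v.mean()])
E
cat > meas.py <<'E'
from h import *
ims={}
for c in ("scene","top"): ims[c]=camera(c)
L={}
for c in ims:
    for t in ("label_blue","scanner","cup","stand_blue"):
        o=outline_of(c,t)
        if not o: print(c,t,"none");continue
        r=o[0]["region"]; L[c,t]=r
        ct=max(cv2.findContours(r.astype(np.uint8),0,1)[0],key=cv2.contourArea)
        print(c,t,round(o[0]["confidence"],2),r.sum(),cen(r).round(1),o[0]["rect"],[np.round(x,1).tolist() if np.ndim(x) else round(x,1) for x in cv2.minAreaRect(ct)])
# label fit by rendered centre/second moments
def lab(p,n=41):
    x,y,yaw=p; R=(Ro.from_euler('z',yaw)*Ro.from_euler('y',-35,degrees=True)).as_matrix()
    g=np.stack(np.meshgrid(np.linspace(-.03,.03,n),np.linspace(-.045,.045,n)),-1).reshape(-1,2)
    return np.array([x,y,.110])+g@R[:,:2].T
def mom(u): C=np.cov(u.T); return np.r_[u.mean(0),C[0,0]/5,C[0,1]/5,C[1,1]/5]
for cs in (("scene",),("top",),("top","scene")):
    obs={c:mom(np.argwhere(L[c,"label_blue"])[:,::-1].astype(float)) for c in cs if (c,"label_blue") in L}
    f=lambda p:np.concatenate([mom(proj(c,lab(p)))-obs[c] for c in obs])
    s=least_squares(f,[.65,-.2,0.]);print(cs,"label",s.x.round(4),s.fun.round(1))
# scanner yellow and black by colour
for c in ims:
    h=cv2.cvtColor(ims[c],cv2.COLOR_RGB2HSV); y=(h[...,0]>20)&(h[...,0]<35)&(h[...,1]>150)&(h[...,2]>80)
    u0,v0=cen(L[c,"cup"]);yy=np.zeros_like(y);a,b=int(v0),int(u0);yy[a-50:a+30,b-30:b+30]=y[a-50:a+30,b-30:b+30]
    v,u=np.nonzero(yy);print(c,"yellow",len(u),u.mean().round(1),v.mean().round(1),u.min(),u.max(),v.min(),v.max())
    k=ims[c][a-45:a+30,b-40:b+40];cv2.imwrite(f"pics/c_{c}.png",cv2.resize(k[:,:,::-1],None,fx=5,fy=5,interpolation=2))
a,b=[cv2.imread(f"pics/c_{c}.png") for c in ims];cv2.imwrite("pics/crop1.png",np.hstack([a,b]))
print("cup top rim from top cam",atz("top",cen(L["top","cup"]),.05).round(4),"scene",atz("scene",cen(L["scene","cup"]),.05).round(4))
E
python3 meas.py
```

```text
scene label_blue 0.48 256 [185.8 159.8] [172.6, 150.1, 197.4, 169.8] [[185.8, 159.7], [29.9, 11.3], 48.8]
scene scanner 0.66 242 [271.4 150.8] [264.1, 138.2, 278.0, 165.2] [[271.5, 150.5], [9.0, 27.0], 0.0]
scene cup 0.85 481 [270.5 172.8] [258.2, 157.0, 285.4, 186.9] [[270.5, 170.5], [29.0, 23.0], 90.0]
scene stand_blue 0.6 2618 [182.2 173.5] [151.5, 141.2, 216.2, 207.7] [[182.2, 171.6], [69.3, 45.7], 54.0]
top label_blue none
top scanner 0.43 153 [286.8 225.1] [278.6, 219.7, 296.2, 229.6] [[287.0, 225.0], [12.0, 14.0], 90.0]
top cup 0.59 535 [284.  224.3] [268.9, 214.7, 298.5, 239.6] [[284.7, 224.4], [28.2, 28.6], 63.4]
top stand_blue none
('scene',) label [ 0.6411 -0.2384 -0.1457] [-0.  -0.   0.1  0.2  0.2]Traceback (most recent call last):
  File "meas.py", line 21, in <module>
    s=least_squares(f,[.65,-.2,0.]);print(cs,"label",s.x.round(4),s.fun.round(1))
    return func(*args, **kwargs)
    vector_fun = VectorFunction(
        fun_wrapped,
    ...<6 lines>...
        workers=workers
    )
    self._update_fun()
    ~~~~~~~~~~~~~~~~^^
    self.f = self.fun_wrapped(xp_copy(self.x))
             ~~~~~~~~~~~~~~~~^^^^^^^^^^^^^^^^^
    return np.atleast_1d(self.fun(x))
                         ~~~~~~~~^^^
    return self.f(x, *self.args, **self.kwargs)
           ~~~~~~^^^^^^^^^^^^^^^^^^^^^^^^^^^^^^
  File "meas.py", line 20, in <lambda>
    f=lambda p:np.concatenate([mom(proj(c,lab(p)))-obs[c] for c in obs])
               ~~~~~~~~~~~~~~^^^^^^^^^^^^^^^^^^^^^^^^^^^^^^^^^^^^^^^^^^^
ValueError: need at least one array to concatenate
```

```bash
python3 - <<'E'
s=open('meas.py').read()
s=s.replace('''        o=outline_of(c,t)
''','''        for _ in range(4):
            o=outline_of(c,t)
            if o: break
            camera(c)
''')
s=s.replace('# label fit','''h=cv2.cvtColor(ims["top"],cv2.COLOR_RGB2HSV);w=np.zeros((384,512),np.uint8)
w[133:162,334:376]=((h[...,1]<45))[133:162,334:376]
w=cv2.morphologyEx(w,cv2.MORPH_CLOSE,np.ones((5,5)));n,lb,st,_=cv2.connectedComponentsWithStats(w);i=1+st[1:,4].argmax()
print("white",st[i],[np.round(x,1) for x in cv2.minAreaRect(np.argwhere(lb==i)[:,::-1].astype(np.float32))])
if ("top","label_blue") not in L: L["top","label_blue"]=lb==i
else: print("moments col",cen(lb==i))
k=ims["top"][125:170,320:395];cv2.imwrite("pics/lab.png",cv2.resize(np.hstack([k[:,:,::-1],np.repeat((lb==i)[125:170,320:395,None]*255,3,2).astype(np.uint8)]),None,fx=5,fy=5,interpolation=2))
# label fit''')
s+='''
l=cv2.imread("pics/lab.png");r=cv2.imread("pics/crop1.png");W=max(l.shape[1],r.shape[1]);f=lambda a:cv2.copyMakeBorder(a,0,0,0,W-a.shape[1],0)
cv2.imwrite("pics/crop1.png",np.vstack([f(l),f(r)]))
'''
open('meas.py','w').write(s)
E
python3 meas.py
```

```text
scene label_blue 0.73 223 [186.  160.1] [173.8, 151.0, 196.3, 171.5] [[185.6, 159.9], [27.2, 10.4], 48.8]
scene scanner 0.6 235 [271.3 150.9] [264.8, 139.4, 277.9, 166.4] [[271.5, 151.0], [26.0, 9.0], 90.0]
scene cup 0.78 454 [270.4 172.8] [257.0, 157.2, 285.7, 186.8] [[270.5, 170.0], [28.0, 23.0], 90.0]
scene stand_blue 0.7 2544 [182.  173.6] [151.0, 144.3, 216.8, 207.2] [[182.0, 171.2], [69.3, 44.9], 54.8]
top label_blue 0.75 704 [353.4 146. ] [335.3, 134.5, 373.7, 158.9] [[353.6, 146.1], [35.5, 21.1], 10.3]
top scanner 0.74 1527 [394.8 234.3] [376.2, 206.1, 420.7, 265.8] [[396.1, 236.2], [33.5, 53.2], 21.4]
top cup 0.8 539 [284.7 224.9] [270.4, 213.2, 299.7, 237.6] [[285.0, 225.0], [28.0, 28.0], 90.0]
top stand_blue 0.56 3971 [351.9 142.1] [313.6, 111.3, 394.6, 177.8] [[353.0, 143.2], [72.5, 59.0], 10.3]
white [334 134  40  26 751] [array([353.6, 146.7]), array([36.2, 21.7]), np.float64(10.3)]
moments col [353.49134487 146.61251664]
('scene',) label [ 0.6414 -0.2372 -0.2116] [-0.  -0.1  0.8  0.5  1. ]
('top',) label [ 0.6424 -0.239  -0.1696] [-0.  -0.   1.8 -0.   1. ]
('top', 'scene') label [ 0.6419 -0.2384 -0.1877] [-0.3  0.2  1.7  0.2  1.1 -0.4 -0.2  1.   0.5  0.8]
scene yellow 107 272.3 150.0 268 275 138 163meas.py:36: RuntimeWarning: Mean of empty slice.
  v,u=np.nonzero(yy);print(c,"yellow",len(u),u.mean().round(1),v.mean().round(1),u.min(),u.max(),v.min(),v.max())
  ret = ret.dtype.type(ret / rcount)
Traceback (most recent call last):
  File "meas.py", line 36, in <module>
    v,u=np.nonzero(yy);print(c,"yellow",len(u),u.mean().round(1),v.mean().round(1),u.min(),u.max(),v.min(),v.max())
                                                                                   ~~~~~^^
ValueError: zero-size array to reduction operation minimum which has no identity
```

```bash
sed -i 's/h\[...,1\]>150)&(h\[...,2\]>80)/h[...,1]>100)\&(h[...,2]>80)/' meas.py
cat >> meas.py <<'E'
h=cv2.cvtColor(ims["top"],cv2.COLOR_RGB2HSV);m=((h[...,0]>20)&(h[...,0]<38)&(h[...,1]>90)).astype(np.uint8);m[:, :265]=0;m[:,310:]=0;m[:205]=0;m[245:]=0
pts=np.argwhere(m)[:,::-1].astype(np.float32);print("top yellow",len(pts),cv2.minAreaRect(pts),"end centre",atz("top",pts.mean(0),.176).round(4))
print(proj("top",[[.4,-.08,.176],[.4,-.07,.176]]))
E
python3 meas.py 2>&1 | tail -12
```

```text
top stand_blue 0.55 3897 [351.7 142. ] [310.9, 110.7, 390.2, 175.4] [[353.0, 143.1], [72.5, 58.9], 10.3]
white [334 134  40  27 754] [array([353.6, 146.6]), array([36.1, 21.9]), np.float64(10.6)]
moments col [353.5530504  146.60875332]
('scene',) label [ 0.6408 -0.2349 -0.1508] [-0.  0. -0.  0. -0.]
('top',) label [ 0.6414 -0.2407 -0.1907] [-0.  -0.   1.   0.   0.6]
('top', 'scene') label [ 0.6407 -0.2388 -0.1735] [-0.7  0.2  1.1 -0.2  0.5 -0.8 -0.7 -0.2 -0.1  0.1]
scene yellow 155 272.3 150.1 267 276 137 164
top yellow 123 288.1 225.3 282 294 218 232
cup top rim from top cam [ 0.4339 -0.062   0.05  ] scene [ 0.4506 -0.0477  0.05  ]
top yellow 137 ((287.6500244140625, 225.45001220703125), (12.649109840393066, 11.067971229553223), 71.56504821777344) end centre [ 0.4321 -0.0636  0.176 ]
[[294.46510702 238.95692039]
 [290.28415875 238.88731622]]
```

View pics/crop1.png

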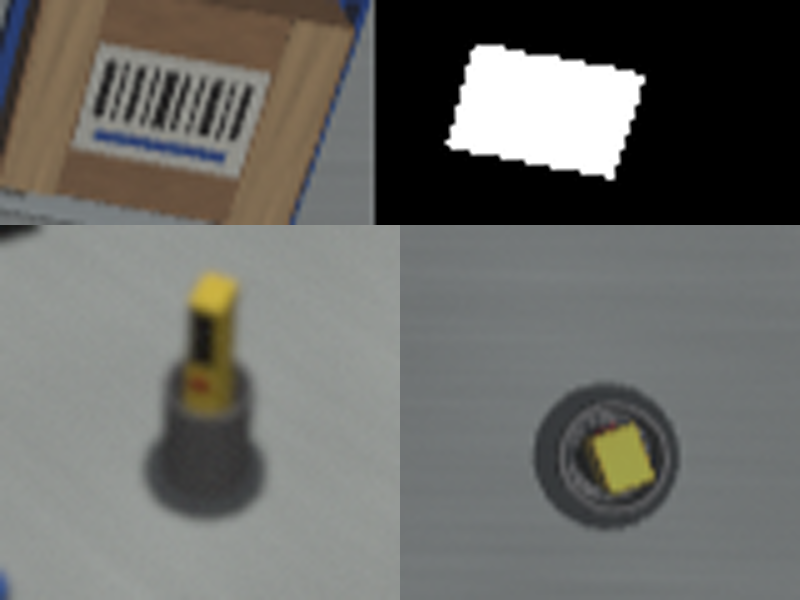

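The label is clear in the top view, with the blue line confirming the target. The scanner stands slightly right of the cup centre, and the button faces image-up (+x). I'll overlay a model to check.

Run:
```python
from h import *
cup=np.array([(atz("top",(285.4,225),.002)+atz("top",(286.6,225),.09))/2])[0][:2]
print(atz("top",(285.4,225),.002).round(4),atz("top",(286.6,225),.09).round(4),atz("scene",(270.4,171.8),.0).round(4))
e=atz("top",(287.9,225.4),.176)[:2];yaw=np.radians(18.4)
out=[]
t=np.linspace(0,2*np.pi,60)
for c,(u0,v0) in (("scene",(270,172)),("top",(284,224))):
    im=camera(c);k=cv2.resize(im[v0-45:v0+30,u0-40:u0+40,::-1],None,fx=5,fy=5,interpolation=2)
    pr=lambda P:((proj(c,P)-[u0-40,v0-45]+.5)*5).astype(np.int32)
    for r,z in((.042,.002),(.03,.09)): cv2.polylines(k,[pr(np.c_[cup[0]+r*np.cos(t),cup[1]+r*np.sin(t),0*t+z])],True,(0,255,0) if z>.05 else (255,255,0))
    B=np.array([[1,1],[-1,1],[-1,-1],[1,-1]])*[.015,.012]@np.array([[np.cos(yaw),np.sin(yaw)],[-np.sin(yaw),np.cos(yaw)]])+e
    for z in(.176,.095): cv2.polylines(k,[pr(np.c_[B,[z]*4])],True,(255,0,255))
    out.append(k)
cv2.imwrite("pics/ov.png",np.hstack(out)); print(cup,e)
```

```text
[ 0.4321 -0.0668  0.002 ] [ 0.4326 -0.0656  0.09  ] [ 0.4172 -0.0763  0.    ]
[ 0.43230995 -0.06618369] [ 0.43207672 -0.06411632]
```

View pics/ov.png

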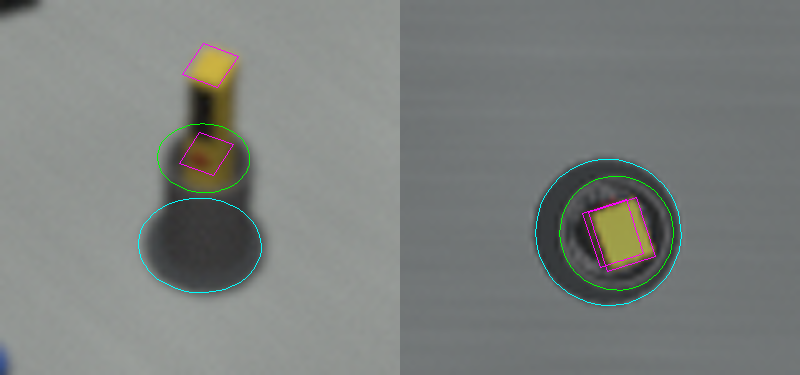

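The model fits, the scanner is upright, and the scene camera is off by about 1 px (3 mm), so I'll split the difference.

```bash
cat > plan.py <<'E'
import sys
from h import *
CUP=np.array([.4315,-.065]);SC=np.array([.431,-.063]);YAW=np.radians(18.4);LB=np.array([.641,-.238,.110]);LY=-.178
def frame(x,y):
    x=np.array(x)/np.linalg.norm(x);y=np.array(y)-x*np.dot(x,y);y/=np.linalg.norm(y);return np.stack([x,y,np.cross(x,y)],1)
def cur():
    s=sense();return np.array(s["tool_pos"]),Ro.from_euler('xyz',s["orientation"]).as_matrix(),s
def go(p,R,label=""):
    """rotate first, then shift: print in row units"""
    t,C,s=cur();w=Ro.from_matrix(C.T@R).as_rotvec()/np.radians(5);d=R.T@(np.array(p)-t)/.04;d0=C.T@(np.array(p)-t)/.04
    print(label,"turn",w.round(2),"shift after turn",d.round(2),"shift w/o turn",d0.round(2))
def rep():
    t,C,s=cur();print(round(s["clock"],2),t.round(4),"x",C[:,0].round(3),"y",C[:,1].round(3),"F",np.round(s["ft_force"],1),"open",round(s["opening"],4),"q",np.round(s["qpos"],2))
E
python3 - <<'E'
from plan import *
rep()
for sg in(1,-1): go([*SC,.24],frame([0,0,-1],[sg*np.cos(YAW),sg*np.sin(YAW),0]),sg)
E
```

```text
2.4 [0.1974 0.6455 0.2387] x [ 0. -0. -1.] y [ 0.292  0.956 -0.   ] F [-0.6  0.2 -0.1] open 0.0886 q [ 1.24  0.26  1.6  -0.    1.27 -0.04]
1 turn [10.92  0.    0.  ] shift after turn [-0.03 -0.05 18.65] shift w/o turn [ -0.03 -15.23  10.76]
-1 turn [-25.08  -0.     0.  ] shift after turn [ -0.03   0.05 -18.65] shift w/o turn [ -0.03 -15.23  10.76]
```

```bash
python3 -m inch '[[[0,0,0,1,0,0,0],[0,0,0,1,0,0,0],[0,0,0,1,0,0,0],[0,0,0,1,0,0,0],[0,0,0,1,0,0,0],[0,0,0,1,0,0,0],[0,0,0,1,0,0,0],[0,0,0,1,0,0,0]]]' >/dev/null
python3 -m inch '[[[0,0,0,1,0,0,0],[0,0,0,1,0,0,0],[0,0,0,0.92,0,0,0],[0,0,1,0,0,0,0],[0,0,1,0,0,0,0],[0,0,1,0,0,0,0],[0,0,1,0,0,0,0],[0,0,1,0,0,0,0]]]' > /dev/null
python3 -m inch '[[[0,0,1,0,0,0,0],[0,0,1,0,0,0,0],[0,0,1,0,0,0,0],[0,0,1,0,0,0,0],[0,0,1,0,0,0,0],[0,0,1,0,0,0,0],[0,0,1,0,0,0,0],[0,0,1,0,0,0,0]]]'
python3 -m inch '[[[0,0,1,0,0,0,0],[0,0,1,0,0,0,0],[0,0,1,0,0,0,0],[0,0,1,0,0,0,0],[0,0,0.7,0,0,0,0],[0,0,0.4,0,0,0,0],[0,0,0,0,0,0,0],[0,0,0,0,0,0,0]]]'
python3 - <<'E'
from plan import *
rep()
R=frame([0,0,-1],[np.cos(YAW),np.sin(YAW),0]);go([*SC,.24],R);go([*SC,.127],R)
E
```

```text
clock: 4.4
tool_pos: [0.3617, 0.1503, 0.2392]
orientation: [1.563, 1.569, 0.314]
ft_force: [-0.2, -0.3, -0.8]
opening: 0.0881
clock: 5.07
tool_pos: [0.4259, -0.0421, 0.2388]
orientation: [-3.104, 1.57, 1.927]
ft_force: [-0.5, -0.3, -0.0]
opening: 0.0883
5.07 [ 0.4259 -0.0421  0.2388] x [-0.  0. -1.] y [ 0.95   0.313 -0.   ] F [-0.5 -0.3 -0. ] open 0.0883 q [-0.16 -0.22  2.1   0.    1.26 -0.48]
 turn [-0.03 -0.01  0.  ] shift after turn [-0.03 -0.04  0.54] shift w/o turn [-0.03 -0.04  0.54]
 turn [-0.03 -0.01  0.  ] shift after turn [ 2.79 -0.04  0.54] shift w/o turn [ 2.79 -0.04  0.54]
```

Align first at height, then look before descending.

```bash
python3 -m inch '[[[0,-0.04,0.54,0,0,0,0],[0,0,0,0,0,0,0],[0,0,0,0,0,0,0],[0.9,0,0,0,0,0,0],[0.5,0,0,0,0,0,0],[0,0,0,0,0,0,0],[0,0,0,0,0,0,0]]]'
python3 - <<'E'
from plan import *
rep()
R=frame([0,0,-1],[np.cos(YAW),np.sin(YAW),0]);go([*SC,.127],R)
out=[]
t,C,_=cur()
for c,(u0,v0) in (("scene",(268,150)),("top",(284,224))):
    im=camera(c);k=cv2.resize(im[v0-37:v0+38,u0-40:u0+40,::-1],None,fx=5,fy=5,interpolation=2)
    q=((proj(c,[t,t-.02*C[:,0]])-[u0-40,v0-37]+.5)*5).astype(int)
    for a in q: cv2.circle(k,tuple(int(i) for i in a),3,(255,0,255),-1)
    out.append(k)
cv2.imwrite("pics/pre.png",np.hstack(out))
E
```

```text
clock: 5.65
tool_pos: [0.4298, -0.0611, 0.1818]
orientation: [-2.227, 1.568, 2.808]
ft_force: [0.2, 0.5, 0.7]
opening: 0.0882
5.65 [ 0.4298 -0.0611  0.1818] x [-0.003  0.001 -1.   ] y [ 0.948  0.317 -0.003] F [0.2 0.5 0.7] open 0.0882 q [-0.2  -0.16  2.15  0.    1.15 -0.52]
 turn [ 0.01 -0.02  0.03] shift after turn [1.37 0.01 0.05] shift w/o turn [1.37 0.02 0.06]
```

View pics/pre.png

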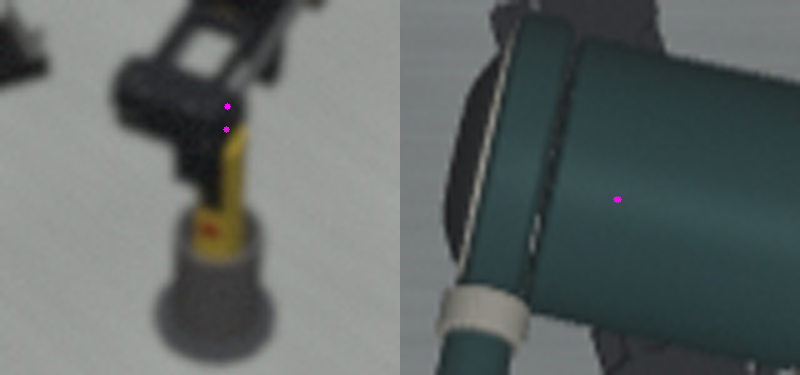

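The near finger sits in front of the handle at about (200,170) in the scene crop, and the button is visible below it. The line-up looks right, so I'll descend and grip.

```bash
python3 -m inch '[[[0.4,0.02,0.05,0,0,0,0],[0.6,0,0,0,0,0,0],[0.37,0,0,0,0,0,0],[0,0,0,0,0,0,0],[0,0,0,0,0,0,0],[0,0,0,0,0,0,0.4],[0,0,0,0,0,0,0.55]]]' 8
python3 -m inch '[[[0,0,0,0,0,0,0.7],[0,0,0,0,0,0,0.85],[0,0,0,0,0,0,1],[0,0,0,0,0,0,1],[0,0,0,0,0,0,1],[0,0,0,0,0,0,1]]]' 8
python3 -c "
from plan import *;rep()"
```

```text
clock: 6.33
tool_pos: [0.4342, -0.0644, 0.1299]
orientation: [1.054, 1.567, -0.196]
ft_force: [-0.3, 0.2, 0.2]
opening: 0.077
clock: 6.83
tool_pos: [0.4325, -0.0642, 0.1279]
orientation: [-1.312, 1.571, -2.562]
ft_force: [0.7, 0.4, -0.7]
opening: 0.037
6.83 [ 0.4325 -0.0642  0.1279] x [-0. -0. -1.] y [ 0.949  0.316 -0.   ] F [ 0.7  0.4 -0.7] open 0.037 q [-0.2  -0.09  2.21 -0.    1.03 -0.53]
```

```bash
python3 -m inch '[[[0,0,0,0,0,0,1],[0,0,0,0,0,0,1],[0,0,0,0,0,0,1],[0,0,0,0,0,0,1]]]' 8
python3 -m inch '[[[0,0,0,0,0,0,1],[0,0,0,0,0,0,1],[0,0,0,0,0,0,1],[0,0,0,0,0,0,1]]]' 35
python3 -c "
from plan import *;rep()"
```

```text
clock: 7.17
tool_pos: [0.4324, -0.0641, 0.1278]
orientation: [-2.241, 1.57, 2.792]
ft_force: [0.1, 0.4, 0.1]
opening: 0.0302
clock: 7.5
tool_pos: [0.4325, -0.0641, 0.1278]
orientation: [-2.404, 1.571, 2.63]
ft_force: [-0.3, 0.6, -0.8]
opening: 0.0297
7.5 [ 0.4325 -0.0641  0.1278] x [-0.  0. -1.] y [ 0.949  0.316 -0.   ] F [-0.3  0.6 -0.8] open 0.0297 q [-0.2  -0.09  2.21  0.    1.03 -0.53]
```

Gripped at 29.7 mm. I'll lift straight up.

```bash
python3 -m inch '[[[-0.3,0,0,0,0,0,1],[-0.5,0,0,0,0,0,1],[-0.5,0,0,0,0,0,1],[-0.5,0,0,0,0,0,1],[-0.5,0,0,0,0,0,1],[-0.5,0,0,0,0,0,1],[-0.5,0,0,0,0,0,1],[-0.2,0,0,0,0,0,1]]]' 35
python3 - <<'E'
from plan import *
rep()
t,C,_=cur()
c="scene";u0,v0=268,150
im=camera(c);k=cv2.resize(im[v0-50:v0+50,u0-50:u0+50,::-1],None,fx=6,fy=6,interpolation=2)
X,Y,Z=C.T
tip=t+.122*X
q=((proj(c,[t,tip])-[u0-50,v0-50]+.5)*6).astype(int)
for a in q: cv2.circle(k,tuple(int(i) for i in a),3,(255,0,255),-1)
th=np.linspace(0,6.28,40)
for d in (.122,.092):
    P=t+d*X+.018*(np.cos(th)[:,None]*Y+np.sin(th)[:,None]*Z)
    cv2.polylines(k,[((proj(c,P)-[u0-50,v0-50]+.5)*6).astype(np.int32)],True,(0,255,0))
cv2.imwrite("pics/lift.png",k)
n=Ro.from_euler('z',LY).apply([-np.sin(np.radians(35)),0,np.cos(np.radians(35))])
y=Ro.from_euler('z',LY).apply([0,1,0])
A=LB+(.06+.122)*n
for sg,a in ((1,0),(1,90)):
    yy=np.cos(np.radians(a))*Ro.from_euler('z',LY).apply([1,0,0.])+np.sin(np.radians(a))*y
    go(A,frame(-n,yy),a)
# minimal rotation
Rm=Ro.align_vectors([-n],[X])[0].as_matrix()@C; go(A,Rm,"min"); print(A,n)
E
```

```text
clock: 8.17
tool_pos: [0.4338, -0.0645, 0.2708]
orientation: [1.018, 1.566, -0.231]
ft_force: [0.9, -0.1, -0.8]
opening: 0.0299
8.17 [ 0.4338 -0.0645  0.2708] x [ 0.004 -0.001 -1.   ] y [0.949 0.316 0.004] F [ 0.9 -0.1 -0.8] open 0.0299 q [-0.2  -0.22  2.04 -0.    1.32 -0.53]
0 turn [ 5.54 -1.73  6.79] shift after turn [2.11 2.48 3.35] shift w/o turn [0.33 1.24 4.49]
90 turn [-11.89  -6.25   3.71] shift after turn [ 2.11 -3.35  2.48] shift w/o turn [0.33 1.24 4.49]
min turn [-0.   -3.32  6.09] shift after turn [2.11 0.57 4.13] shift w/o turn [0.33 1.24 4.49]
[ 0.53825849 -0.21951639  0.25908567] [-0.5645138   0.10155832  0.81915204]
```

View pics/lift.png

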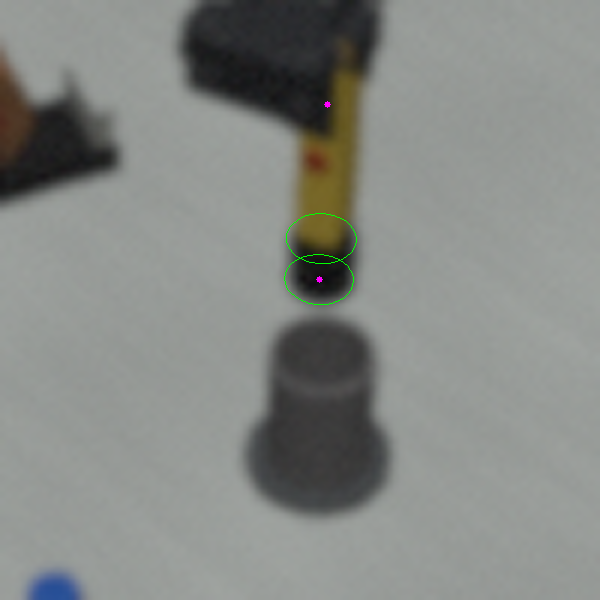

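The nose hangs where predicted, within about 1 mm, at crop (322,270), and the cup is clear below. Next I'll turn, then move sideways.

```bash
python3 -m inch '[[[0,0,0,0,-0.48,0.87,1],[0,0,0,0,-0.48,0.87,1],[0,0,0,0,-0.48,0.87,1],[0,0,0,0,-0.47,0.87,1],[0,0,0,0,-0.47,0.87,1],[0,0,0,0,-0.47,0.87,1],[0,0,0,0,-0.47,0.87,1],[0,0,0,0,0,0,1]]]' 35
python3 -m inch '[[[0,0.1,0.6,0,0,0,1],[0,0.1,0.7,0,0,0,1],[0,0.1,0.8,0,0,0,1],[0,0.1,0.8,0,0,0,1],[0,0.1,0.7,0,0,0,1],[0,0.07,0.5,0,0,0,1],[0,0,0,0,0,0,1],[0,0,0,0,0,0,1]]]' 35
cat > aim.py <<'E'
from plan import *
n=Ro.from_euler('z',LY).apply([-np.sin(np.radians(35)),0,np.cos(np.radians(35))])
A=LB+(.06+.122)*n
rep();t,C,_=cur();X=C[:,0]
Rm=Ro.align_vectors([-n],[X])[0].as_matrix()@C; go(A,Rm,"aim"); f=t+.182*X
print("focus err mm",((f-LB)*1e3).round(1),"angle",np.degrees(np.arccos(min(1,-n@X))).round(2))
E
python3 aim.py
```

```text
clock: 8.88
tool_pos: [0.4285, -0.0633, 0.2621]
orientation: [1.072, 0.97, -0.178]
ft_force: [-1.0, 0.7, -2.2]
opening: 0.0298
clock: 9.55
tool_pos: [0.4889, -0.2104, 0.3231]
orientation: [1.074, 0.969, -0.177]
ft_force: [-0.3, -0.1, -2.3]
opening: 0.0301
9.55 [ 0.4889 -0.2104  0.3231] x [ 0.557 -0.1   -0.824] y [0.797 0.341 0.498] F [-0.3 -0.1 -2.3] open 0.0301 q [-0.6  -0.42  2.19  0.32  0.83 -1.08]
aim turn [-0.   -0.05  0.09] shift after turn [2.03 0.09 0.06] shift w/o turn [2.03 0.11 0.07]
focus err mm [-50.6   9.4  63. ] angle 0.52
```

```bash
python3 -m inch '[[[0.4,0.09,0.06,0,-0.05,0.09,1],[0.6,0,0,0,0,0,1],[0.6,0,0,0,0,0,1],[0.4,0,0,0,0,0,1],[0,0,0,0,0,0,1],[0,0,0,0,0,0,1],[0,0,0,0,0,0,1]]]' 35
python3 aim.py
python3 - <<'E'
from plan import *
t,C,_=cur();X,Y,Z=C.T
th=np.linspace(0,6.28,40);L=Ro.from_euler('z',LY)*Ro.from_euler('y',-35,degrees=True)
out=[]
for c,s,h in(("scene",8,32),("top",8,32)):
    u0,v0=proj(c,LB)[0].astype(int);v0-=8 if c=="scene" else -5
    im=camera(c);k=cv2.resize(im[v0-h:v0+h,u0-h:u0+h,::-1],None,fx=6,fy=6,interpolation=2)
    pr=lambda P:((proj(c,P)-[u0-h,v0-h]+.5)*6).astype(np.int32)
    for d in (.122,.092): cv2.polylines(k,[pr(t+d*X+.018*(np.cos(th)[:,None]*Y+np.sin(th)[:,None]*Z))],True,(0,255,0))
    cv2.polylines(k,[pr(LB+L.apply(np.array([[.03,.045,0],[.03,-.045,0],[-.03,-.045,0],[-.03,.045,0]])))],True,(0,0,255))
    cv2.circle(k,tuple(int(i) for i in pr(t+.182*X)[0]),3,(255,0,255),-1)
    out.append(k)
cv2.imwrite("pics/aim.png",np.hstack(out))
E
```

```text
clock: 10.13
tool_pos: [0.5373, -0.2177, 0.2612]
orientation: [1.072, 0.957, -0.176]
ft_force: [0.9, -0.6, -1.0]
opening: 0.0298
10.13 [ 0.5373 -0.2177  0.2612] x [ 0.567 -0.101 -0.817] y [0.791 0.345 0.506] F [ 0.9 -0.6 -1. ] open 0.0298 q [-0.55 -0.27  2.21  0.36  0.65 -1.1 ]
aim turn [-0.    0.01 -0.04] shift after turn [ 0.06 -0.02  0.03] shift w/o turn [ 0.06 -0.02  0.03]
focus err mm [-0.5  2.   2.4] angle 0.18
```

View pics/aim.png

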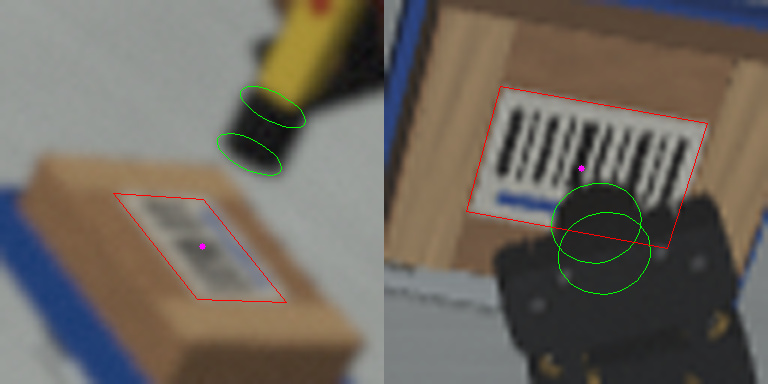

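In the top view the label centre is at (587,167) and matches the model. The focus dot is at (581,168), about 2 mm off, which agrees with the measured pose. I'll nudge it and hold.

```bash
python3 -m inch '[[[0.06,-0.02,0.03,0,0,-0.03,1],[0,0,0,0,0,0,1],[0,0,0,0,0,0,1],[0,0,0,0,0,0,1],[0,0,0,0,0,0,1],[0,0,0,0,0,0,1],[0,0,0,0,0,0,1]]]' 35
python3 aim.py
```

```text
clock: 10.82
tool_pos: [0.5384, -0.2203, 0.2589]
orientation: [1.07, 0.959, -0.18]
ft_force: [-0.2, 0.0, -1.7]
opening: 0.0298
10.82 [ 0.5384 -0.2203  0.2589] x [ 0.565 -0.103 -0.819] y [0.792 0.344 0.504] F [-0.2  0.  -1.7] open 0.0298 q [-0.55 -0.27  2.21  0.36  0.65 -1.1 ]
aim turn [ 0.    0.02 -0.  ] shift after turn [-0.01  0.01 -0.02] shift w/o turn [-0.01  0.01 -0.02]
focus err mm [ 0.3 -1.  -0. ] angle 0.1
```

```bash
for i in 1 2 3; do python3 -m inch '[[[0,0,0,0,0,0,1],[0,0,0,0,0,0,1],[0,0,0,0,0,0,1],[0,0,0,0,0,0,1],[0,0,0,0,0,0,1],[0,0,0,0,0,0,1],[0,0,0,0,0,0,1],[0,0,0,0,0,0,1]]]' 35 | head -2; done
python3 aim.py
```

```text
clock: 11.48
tool_pos: [0.5385, -0.2202, 0.2589]
clock: 12.15
tool_pos: [0.5385, -0.2202, 0.2589]
clock: 12.82
tool_pos: [0.5385, -0.2202, 0.2589]
12.82 [ 0.5385 -0.2202  0.2589] x [ 0.565 -0.103 -0.819] y [0.792 0.344 0.504] F [ 0.1 -0.3 -0.6] open 0.0297 q [-0.55 -0.27  2.21  0.36  0.65 -1.1 ]
aim turn [ 0.    0.02 -0.  ] shift after turn [-0.01  0.   -0.02] shift w/o turn [-0.01  0.   -0.02]
focus err mm [ 0.3 -1.  -0. ] angle 0.09
```

Held still for 2 s. Now back off along the axis and return over the cup.

```bash
python3 -m inch '[[[-0.4,0,0,0,0,0,1],[-0.6,0,0,0,0,0,1],[-0.6,0,0,0,0,0,1],[-0.4,-0.1,-0.5,0,0,0,1],[0,-0.1,-0.7,0,0,0,1],[0,-0.1,-0.8,0,0,0,1],[0,-0.1,-0.8,0,0,0,1],[0,-0.1,-0.7,0,0,0,1]]]' 35
python3 -m inch '[[[0,-0.1,-0.6,0,0,0,1],[0,0,0,0,0.47,-0.87,1],[0,0,0,0,0.47,-0.87,1],[0,0,0,0,0.47,-0.87,1],[0,0,0,0,0.47,-0.87,1],[0,0,0,0,0.47,-0.87,1],[0,0,0,0,0.47,-0.87,1],[0,0,0,0,0.47,-0.87,1]]]' 35
python3 -m inch '[[[0,0,0,0,0,0,1],[0,0,0,0,0,0,1]]]' 35 >/dev/null
cat > ret.py <<'E'
from plan import *
rep();R=frame([0,0,-1],[.949,.316,0])
go([.4325,-.0641,.2708],R,"above");go([.4325,-.0641,.1278],R,"seat")
E
python3 ret.py
```

```text
clock: 13.48
tool_pos: [0.4443, -0.0874, 0.2752]
orientation: [1.071, 0.958, -0.181]
ft_force: [0.1, 0.4, -1.6]
opening: 0.0299
clock: 14.15
tool_pos: [0.4373, -0.0672, 0.2679]
orientation: [0.585, 1.564, -0.666]
ft_force: [-0.3, -0.5, -1.7]
opening: 0.0297
14.32 [ 0.4375 -0.0673  0.2666] x [ 0.008 -0.005 -1.   ] y [0.949 0.315 0.006] F [ 0.3  0.7 -0.8] open 0.0296 q [-0.21 -0.21  2.04 -0.    1.31 -0.53]
above turn [-0.02  0.08 -0.07] shift after turn [-0.11 -0.09 -0.12] shift w/o turn [-0.11 -0.09 -0.12]
seat turn [-0.02  0.08 -0.07] shift after turn [ 3.47 -0.09 -0.12] shift w/o turn [ 3.47 -0.11 -0.14]
```

```bash
python3 -m inch '[[[0,-0.1,-0.13,0,0.08,-0.07,1],[0,0,0,0,0,0,1],[0,0,0,0,0,0,1]]]' 35 >/dev/null
python3 ret.py
python3 - <<'E'
from plan import *
t,C,_=cur();X,Y,Z=C.T
c="scene";u0,v0=268,150
im=camera(c);k=cv2.resize(im[v0-50:v0+50,u0-50:u0+50,::-1],None,fx=6,fy=6,interpolation=2)
pr=lambda P:((proj(c,P)-[u0-50,v0-50]+.5)*6).astype(np.int32)
th=np.linspace(0,6.28,40)
for r,z,col in((.018,t[2]-.122,(0,255,0)),(.018,.09,(255,0,255)),(.026,.09,(0,255,255))):
    cv2.polylines(k,[pr(np.c_[t[0]+r*np.cos(th),t[1]+r*np.sin(th),0*th+z])],True,col)
cv2.imwrite("pics/ret.png",k)
E
```

```text
14.57 [ 0.4301 -0.0632  0.2671] x [ 0.001 -0.    -1.   ] y [0.949 0.315 0.001] F [ 1.3  0.6 -0.3] open 0.0299 q [-0.2  -0.22  2.05 -0.    1.32 -0.52]
above turn [-0.01  0.   -0.01] shift after turn [-0.09  0.05  0.04] shift w/o turn [-0.09  0.05  0.04]
seat turn [-0.01  0.   -0.01] shift after turn [3.48 0.05 0.04] shift w/o turn [3.48 0.05 0.04]
```

View pics/ret.png

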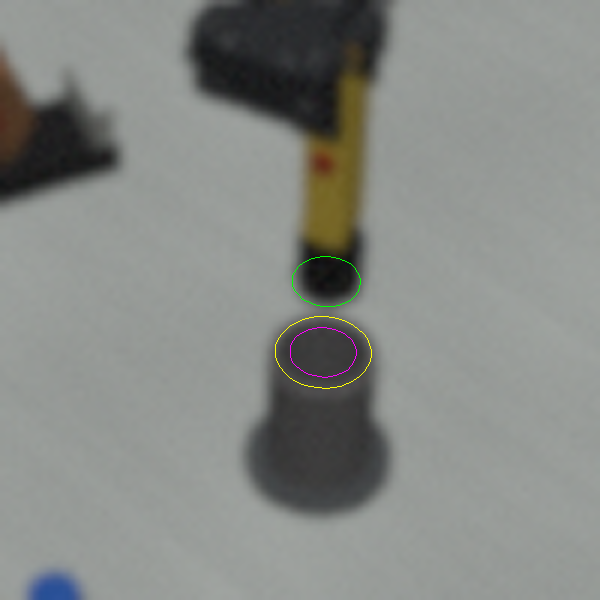

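The nose sits centred over the cup opening: the rim centre is at (323,356) and the nose's predicted projection at (323,352). I'll lower it.

```bash
python3 -m inch '[[[0.3,0.04,0.03,0,0,0,1],[0.5,0,0,0,0,0,1],[0.5,0,0,0,0,0,1],[0.5,0,0,0,0,0,1],[0.5,0,0,0,0,0,1],[0.5,0,0,0,0,0,1],[0.3,0,0,0,0,0,1],[0.1,0,0,0,0,0,1]]]' 35
python3 -m inch '[[[0,0,0,0,0,0,1],[0,0,0,0,0,0,1]]]' 35 >/dev/null
python3 ret.py
```

```text
clock: 15.28
tool_pos: [0.4305, -0.0637, 0.1359]
orientation: [-2.053, 1.566, 2.98]
ft_force: [-0.9, -0.1, -2.0]
opening: 0.0297
15.45 [ 0.433  -0.0642  0.1392] x [-0. -0. -1.] y [ 0.949  0.315 -0.   ] F [ 0.1  0.2 -1.6] open 0.0298 q [-0.2  -0.11  2.19 -0.    1.05 -0.52]
above turn [-0.02 -0.    0.  ] shift after turn [-3.29 -0.01 -0.01] shift w/o turn [-3.29 -0.01 -0.01]
seat turn [-0.02 -0.    0.  ] shift after turn [ 0.28 -0.01 -0.01] shift w/o turn [ 0.28 -0.01 -0.01]
```

```bash
python3 -m inch '[[[0.1,0,0,0,0,0,1],[0.1,0,0,0,0,0,1],[0.04,0,0,0,0,0,1],[0,0,0,0,0,0,1],[0,0,0,0,0,0,1]]]' 35
python3 -m inch '[[[0.02,0,0,0,0,0,1],[0,0,0,0,0,0,1],[0,0,0,0,0,0,1]]]' 35
python3 -m inch '[[[0.02,0,0,0,0,0,1],[0,0,0,0,0,0,1],[0,0,0,0,0,0,1]]]' 35
python3 ret.py
```

```text
clock: 15.87
tool_pos: [0.433, -0.0642, 0.1295]
orientation: [-1.748, 1.57, -2.999]
ft_force: [0.0, -0.0, -0.7]
opening: 0.0298
clock: 16.12
tool_pos: [0.433, -0.0642, 0.1287]
orientation: [-1.837, 1.57, -3.088]
ft_force: [-0.1, 0.3, -1.0]
opening: 0.0299
clock: 16.37
tool_pos: [0.433, -0.0642, 0.1278]
orientation: [-1.914, 1.57, 3.119]
ft_force: [0.2, -0.0, -1.6]
opening: 0.0303
16.37 [ 0.433  -0.0642  0.1278] x [-0.001  0.    -1.   ] y [ 0.949  0.315 -0.001] F [ 0.2 -0.  -1.6] open 0.0303 q [-0.2  -0.09  2.21 -0.    1.03 -0.52]
above turn [-0.02 -0.    0.01] shift after turn [-3.57 -0.01 -0.01] shift w/o turn [-3.57 -0.01 -0.01]
seat turn [-0.02 -0.    0.01] shift after turn [ 0.   -0.01 -0.01] shift w/o turn [ 0.   -0.01 -0.01]
```

No floor contact yet, since the wrist still reads the scanner's weight. I'll keep inching down until it pushes back.

```bash
python3 -m inch '[[[0.01,0,0,0,0,0,1],[0,0,0,0,0,0,1],[0,0,0,0,0,0,1]]]' 35
python3 -m inch '[[[0.01,0,0,0,0,0,1],[0,0,0,0,0,0,1],[0,0,0,0,0,0,1]]]' 35
python3 -m inch '[[[0.01,0,0,0,0,0,1],[0,0,0,0,0,0,1],[0,0,0,0,0,0,1]]]' 35
```

```text
clock: 16.62
tool_pos: [0.4331, -0.0642, 0.1278]
orientation: [-1.71, 1.57, -2.96]
ft_force: [-2.3, 0.4, 2.8]
opening: 0.0297
clock: 16.87
tool_pos: [0.4332, -0.0643, 0.1278]
orientation: [-1.424, 1.57, -2.674]
ft_force: [-2.5, 0.2, 5.5]
opening: 0.03
clock: 17.12
tool_pos: [0.4332, -0.0643, 0.1278]
orientation: [-1.4, 1.57, -2.65]
ft_force: [-4.0, 0.6, 8.1]
opening: 0.0299
```

The scanner is on the floor: force rises to +8 N and the TCP stops at 0.1278, the same height as at the grasp. I'll ease off slightly and release.

```bash
python3 -m inch '[[[-0.02,0,0,0,0,0,1],[0,0,0,0,0,0,1],[0,0,0,0,0,0,1]]]' 10
python3 -m inch '[[[0,0,0,0,0,0,0.6],[0,0,0,0,0,0,0.5],[0,0,0,0,0,0,0.4],[0,0,0,0,0,0,0.3],[0,0,0,0,0,0,0.2],[0,0,0,0,0,0,0.1],[0,0,0,0,0,0,0],[0,0,0,0,0,0,0]]]' 10
python3 -m inch '[[[0,0,0,0,0,0,0],[0,0,0,0,0,0,0],[0,0,0,0,0,0,0],[0,0,0,0,0,0,0]]]' 10
```

```text
clock: 17.37
tool_pos: [0.4333, -0.0643, 0.1278]
orientation: [0.09, 1.571, -1.161]
ft_force: [-0.7, -0.4, 4.0]
opening: 0.0304
clock: 18.03
tool_pos: [0.4329, -0.0642, 0.1274]
orientation: [-1.911, 1.57, 3.121]
ft_force: [0.0, -0.3, 0.4]
opening: 0.0794
clock: 18.37
tool_pos: [0.4329, -0.0642, 0.1274]
orientation: [-1.838, 1.57, -3.089]
ft_force: [0.4, -0.5, -0.8]
opening: 0.0881
```

Released. I'll go straight up, then clear of the cameras' view of the cup.

```bash
python3 -m inch '[[[-0.3,0,0,0,0,0,0],[-0.5,0,0,0,0,0,0],[-0.6,0,0,0,0,0,0],[-0.6,0,0,0,0,0,0],[-0.6,0,0,0,0,0,0],[-0.6,0,0,0,0,0,0],[-0.4,0,0,0,0,0,0],[0,0,0,0,0,0,0]]]'
python3 -m inch '[[[0,0,-0.6,0,0,0,0],[0,0,-0.8,0,0,0,0],[0,0,-0.8,0,0,0,0],[0,0,-0.8,0,0,0,0],[0,0,-0.8,0,0,0,0],[0,0,-0.8,0,0,0,0],[0,0,-0.5,0,0,0,0],[0,0,0,0,0,0,0]]]'
python3 -m inch '[[[0,0,0,0,0,0,0],[0,0,0,0,0,0,0],[0,0,0,0,0,0,0]]]' >/dev/null
python3 - <<'E'
from plan import *
rep();ims=[]
for c in("scene","top"):
    im=camera(c);cv2.imwrite(f"pics/{c}9.png",im[:,:,::-1])
    a=cv2.imread(f"pics/{c}0.png");d=cv2.absdiff(a,im[:,:,::-1]).max(2);ims.append(im[:,:,::-1])
    for t in("scanner","bottle","tape_dispenser","parts_bin","stand_blue","stand_red"): print(c,t,[(np.round(x["rect"],0),round(x["confidence"],2)) for x in recognise(c,t)[:1]])
s=cv2.resize(ims[0][60:310,140:420],None,fx=1.4,fy=1.4);k=cv2.resize(ims[1][180:270,240:336],None,fx=3.9,fy=3.9,interpolation=2)
H=s.shape[0];cv2.imwrite("pics/end.png",np.hstack([s,cv2.resize(k,(H,H))]))
E
```

```text
clock: 19.03
tool_pos: [0.4353, -0.0647, 0.2757]
orientation: [1.024, 1.564, -0.227]
ft_force: [0.0, 0.8, 0.4]
opening: 0.0883
clock: 19.7
tool_pos: [0.3671, 0.132, 0.27]
orientation: [-2.2, 1.568, 2.836]
ft_force: [0.7, -0.7, 0.5]
opening: 0.0881
19.95 [0.369  0.1285 0.2709] x [-0.001 -0.001 -1.   ] y [ 0.95   0.313 -0.002] F [-0.4  0.3  0.7] open 0.0881 q [ 0.27 -0.32  2.11 -0.    1.35 -0.05]
scene scanner [(array([264., 139., 279., 164.]), 0.6)]
scene bottle [(array([218., 200., 240., 238.]), 0.64)]
scene tape_dispenser [(array([195., 102., 238., 144.]), 0.93)]
scene parts_bin [(array([352., 220., 412., 276.]), 0.87)]
scene stand_blue [(array([152., 144., 216., 205.]), 0.86)]
scene stand_red []
top scanner [(array([280., 220., 296., 231.]), 0.44)]
top bottle [(array([256., 125., 277., 152.]), 0.69)]
top tape_dispenser [(array([375., 206., 419., 263.]), 0.68)]
top parts_bin [(array([108., 200., 159., 253.]), 0.73)]
top stand_blue [(array([314., 108., 394., 176.]), 0.97)]
top stand_red [(array([161., 121., 232., 181.]), 0.93)]
```

View pics/end.png

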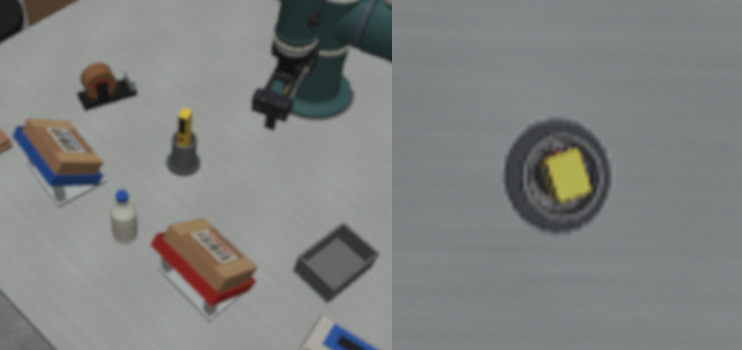

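The scanner stands upright in its cup (scene crop (184,140), top crop (568,175)), the gripper is clear and nothing else has moved.

```bash
python3 -c "
from workcell import *
print(finish_job())"
```

```text
the job is handed in; nothing more can be done
None
```

I pulled the scanner out of its cup, aimed it at the label in the blue tray and put it back nose down. I then handed the job in at about 20 s of the 46 s allowed.

- **Aim:** By the measured arm pose, the reading point was about 1 mm from my estimate of the label centre and the axis was within 0.1° of square. It held still there for 2 s. The two cameras disagreed on the label position by about 3 mm, so I aimed at a point between them. The true aim error may therefore be a few millimetres.
- **Return:** I let go only after the floor pushed back (up to 8 N), at the same height as the original grasp.
- **Last check:** The scanner stands upright in the cup, and the open gripper is clear of everything. The bottle, tape dispenser, parts bin and blue stand are where they were, to within the detectors' few pixels. The detector missed the red stand in the final scene picture, but found it in place in the top one.

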